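# Charge the feeder with a stone sample and weigh back the pan

## Robot

A 6-joint arm with a two-finger parallel gripper is mounted at the origin on the work surface. World frame = base frame: x ahead of the robot, y to its left, z up, the work surface at z = 0. Lengths are in m, angles in rad, forces in N, time in s.
With the tool pointing down it reaches from about 0.35 to 1 m from the base axis. Payload 7.1 kg.
Tool frame: the origin (TCP) lies at the very end of the fingers, on their centre line; the grasp point (between the pads) lies 19 mm behind it; z points along the fingers, y is the direction in which the jaws open and shut (so a half turn about z gives the same grasp; the last joint's range is limited). The gripper opens to 85 mm and grips with 20 to 120 N. Pads are 22 mm wide; open, the fingers measure 114 mm over their backs; the gripper's body (76 mm by 85 mm) begins 54 mm behind the grasp point. The pads swing forward as they close: fully open they stand 13 mm farther back than shut.
Start: joints at [-1.279, 0.423, 1.63, -0, 1.089, -0.019], TCP at [0.191, -0.595, 0.231] pointing down, gripper open.
Joint ranges: [-3, 3], [-0.9, 2.11], [0.09, 2.58], [-1.31, 4.45], [0.11, 2.69], [-2.54, 2.54]. Speed limits (rad/s): [2.39, 2.39, 3.01, 3.14, 3.14, 3.14].

## Interface

Orientations are given as a rotation vector (axis times angle).
In Python, from workcell import env gives the robot as it stands.
- The arm moves only by the shell command python3 -m creep 'ROWS'. ROWS is a JSON object of lists of equal length, an entry for each row: "travel": the shift along the tool's x, y, z as a fraction of full scale, a list of three; "rot": the turn, a rotation vector about the tool's x, y, z as a fraction of full scale, a list of three; "gripper": the opening in per cent of the stroke, from 0 (shut) to 100 (fully open). In form: {"travel": [[tx, ty, tz], ...], "rot": [[ax, ay, az], ...], "gripper": [gripper, ...]}. A call has 1 to 12 rows; each row shifts and turns the commanded pose from where the row before left it, along the tool's axes as they then stand; what a row does not reach is not made up. Full scale, the value 1, is 0.1 m for a shift and pi rad for a turn. A row lasts 1/8 s, in which the tool goes at most 62.5 mm and 10.7 degrees, less where a joint would pass 70% of its speed; a pose out of reach is approached as far as the arm can. A call with a number of a shift or a turn outside -1 to 1 is refused whole. A call with a gripper value outside its range is refused whole. The fingers move at their own pace and stop on an object; the grip force is fixed at half the most. Time passes only in rows, so rows that do not move let the fingers close. It gives the time, the measured TCP pose, the force and the opening at its end, in the units of the state.
- env.get_obs(): the state, without advancing time (a new reading comes with each control period).
- env.grab_frame(name): name is "scene" or "top" or "wrist"; returns a dict with "pixels" (420x560x3 uint8, blue, green, red), "fx", "fy", "cx", "cy" (pixels), "cam_to_world" (4x4, takes a point from camera to world coordinates); the wrist camera has in their place "T_tool_cam" (4x4, takes a point from camera to tool coordinates, whose origin is the TCP and whose axes are the flange's). Camera axes: x right, y up, looking along -z (the intrinsics and any distortion apply to the point x, -y, -z); pixel columns grow to the right and rows downward; lengths in m; the calibration is good to about 2 mm. The wrist camera is an equidistant fisheye: a pixel r from the principal point sees the ray r / f radians off the axis. A picture is of the moment at which its call begins: read the wrist's pose just before it. There is no depth.
- env.close_job(): hands the job in, once; it reports no verdict.
The state is a dict: "t": time; "joint_positions": joint angles; "joint_vel": joint speeds; "joint_torque": joint torques, N m; "ee_pos": TCP position; "orientation": TCP orientation; "contact_force": force on the tool from outside, world axes, zero at the start; "torque": the same for the moment, N m; "finger_gap": finger opening in m.
Only numpy, scipy, OpenCV 4.12 (cv2) and the standard library are available. Lean on these libraries where they do the work, as an engineer would, in place of code of your own. Each camera call takes 0.05 s, during which the arm holds its last target. There are 200 camera calls.

## Task

Slide the feeder hopper's yellow cover fully open, then pick up the sample pan by its red bar and tip it so that all five stones slide off its open end into the hopper. Set the empty pan gently upright on the middle of the balance's steel plate, let go of it, and then slide the hopper's cover fully shut again. Leave the other things on the bench where they are.

Things in the scene. Friction and masses are not known exactly. Their poses are not given: they have to be found in the camera images.
- feeder: Bench vibratory feeder, fixed: a blue square hopper (open top 150 mm above the bench, inside 150 x 150 mm, sloping floor 80 to 110 mm down), behind it two rails (top 150 mm) over a grey drive housing (top 125 mm), in front a steel trough. Origin on the bench under the hopper's centre; +x from hopper to housing, z up. Spans x -157 to +310, y -95 to +95 mm.
- hopper_mouth (a point): Centre of the hopper's open top, 150 mm above the bench; axes as the feeder's.
- cover (a joint): The hopper's yellow sliding cover, in m: 0 = fully shut, 0.16 = fully open, against its stop. It slides level along the feeder's +x and stays where it is left (2 N of friction). It may start up to 30 mm ajar. Plate 168 x 164 x 5 mm, top 157 mm above the bench.
- cover_handle (a point): Point in the cover's black upright grip tab, 182 mm above the bench, 25 mm above the cover plate. The tab is 12 mm thick along the feeder's x, 60 mm wide along its y, its top 202 mm above the bench. With the cover shut it stands 30 mm on the -x side of the hopper's centre; it moves with the cover. Axes as the feeder's.
- pan: Loose aluminium sample pan, about 0.35 kg, 156 mm (x) by 110 mm (y; 118 mm over the bar's uprights), floor 4 mm thick, walls 34 mm high on both long sides and at the -x end; the +x end is an open mouth without a lip. The five stones lie in it at the start. Origin at the centre of its underside, z up.
- pan_bar (a point): Centre of the pan's red grip bar, 85 mm straight above the pan's origin: a flat bar across the middle, along the pan's y, 10 mm thick (x), 22 mm high (z), 118 mm long, its underside 74 mm above the pan's underside. Axes as the pan's.
- balance: White bench balance, fixed, 180 x 190 mm, with a sloping display at its -x side (to x = -145 mm). Origin on the bench under the plate's centre; z up.
- plate (a point): Centre of the top of the balance's square steel plate (170 x 170 mm), 60 mm above the bench, axes as the balance's. The plate does not move.
- stone1: Loose grey-brown chunk of stone, about 32 x 27 x 24 mm, 45 g, in the pan at the start. Dry stone slides on the pan from a slope of 20 to 30 degrees. Origin at the centre of its underside as it first lies.
- stone2: Loose mid grey chunk of stone, about 29 x 28 x 26 mm, 45 g, in the pan at the start. Dry stone slides on the pan from a slope of 20 to 30 degrees. Origin at the centre of its underside as it first lies.
- stone3: Loose tan chunk of stone, about 34 x 26 x 23 mm, 45 g, in the pan at the start. Dry stone slides on the pan from a slope of 20 to 30 degrees. Origin at the centre of its underside as it first lies.
- stone4: Loose dark grey chunk of stone, about 30 x 26 x 27 mm, 45 g, in the pan at the start. Dry stone slides on the pan from a slope of 20 to 30 degrees. Origin at the centre of its underside as it first lies.
- stone5: Loose reddish grey chunk of stone, about 31 x 28 x 22 mm, 45 g, in the pan at the start. Dry stone slides on the pan from a slope of 20 to 30 degrees. Origin at the centre of its underside as it first lies.
- can: Green drinks can, 66 mm across, 120 mm high; bystander. Origin under its centre.
- test_cube: Concrete test cube, 70 mm; bystander. Origin under its centre.
- weight: Brass weight with a small knob, 40 mm across, 62 mm high; bystander. Origin under its centre.
- brush: Bench brush lying flat; bystander.
- wash_bottle: White bottle with a red cap, 70 mm across, 170 mm high; bystander. Origin under its centre.
- bowl: Steel bowl, 140 mm across, 60 mm high; bystander. Origin under its centre.
- scoop: Spatula lying flat; bystander.

How it is judged:
By the outcome, as a careful person would: the job done as asked, in the order asked, and still so for the second after the job is handed in, with the robot touching nothing.
It also fails if it takes over 69 s, if anything falls off the work surface, if the arm or the gripper's body presses on something with over 40 N, if the wrist force passes 120 N, or if a joint passes its speed limit or range.

## Working session

There is one attempt and no reset: what is moved stays moved. The work goes in short steps, Python scripts to look and compute and a shell command to move; the robot and the scene stay as the last step left them, time stands still between calls to the robot, and variables do not carry over. Pictures are saved under pics/ and viewed, on a budget of 10 in all, crops included, one or two more only if the job needs it, and the job is handed in when it is done.

```bash
ls; mkdir -p pics; python3 - <<'E'
from workcell import env
import cv2,numpy as np
o=env.get_obs(); print({k:np.round(v,3).tolist() for k,v in o.items()})
ims=[]
for n in("top","scene"):
    f=env.grab_frame(n); cv2.imwrite(f"pics/{n}0.png",f["pixels"])
    print(n,f["fx"],f["fy"],f["cx"],f["cy"],np.round(f["cam_to_world"],4).tolist(), [k for k in f])
E
```

```text
pics
{'t': 0.0, 'joint_positions': [-1.279, 0.424, 1.631, -0.0, 1.089, -0.019], 'joint_vel': [0.0, -0.001, -0.0, 0.001, -0.001, 0.0], 'joint_torque': [0.001, -55.738, -28.174, 0.0, 0.007, -0.0], 'ee_pos': [0.191, -0.595, 0.231], 'orientation': [-3.102, -0.486, 0.0], 'contact_force': [-0.809, -0.027, 0.16], 'torque': [-0.048, -0.008, 0.023], 'finger_gap': 0.085}
top 400.5455468643154 400.5455468643154 280.3513770158123 207.0708498270633 [[0.0003, 0.9841, -0.1776, 0.3635], [-1.0, 0.0009, 0.0035, -0.0057], [0.0036, 0.1776, 0.9841, 1.3346], [0.0, 0.0, 0.0, 1.0]] ['pixels', 'fx', 'fy', 'cx', 'cy', 'cam_to_world']
scene 409.9969612596377 409.9969612596377 279.11577759577773 206.79025745519317 [[-0.2605, -0.7125, 0.6515, 1.4804], [0.9653, -0.1794, 0.1898, 0.2768], [-0.0183, 0.6783, 0.7345, 1.1789], [0.0, 0.0, 0.0, 1.0]] ['pixels', 'fx', 'fy', 'cx', 'cy', 'cam_to_world']
```

View pics/top0.png

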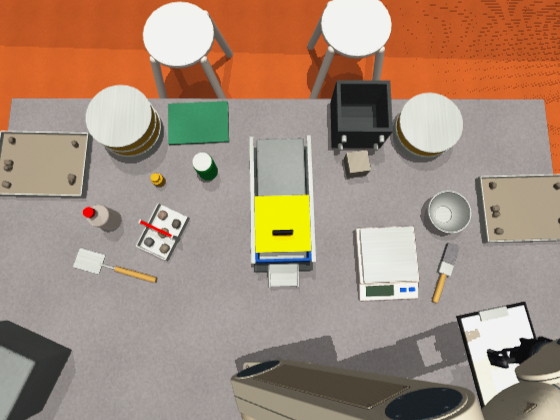

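View pics/scene0.png

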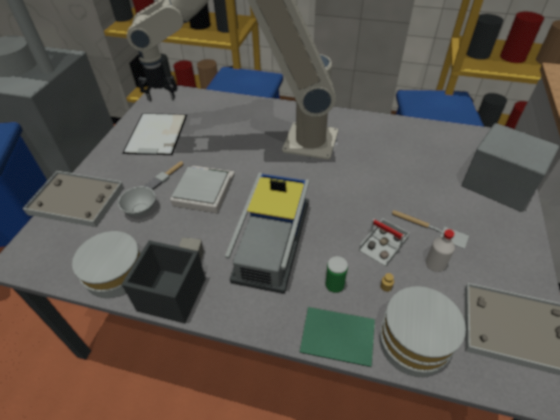

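```bash
cat > h.py <<'E'
import cv2,numpy as np
from scipy.spatial.transform import Rotation as R
from workcell import env
def ray(f,u,v,z):
    T=np.array(f["cam_to_world"]); u=np.atleast_1d(u).astype(float); v=np.atleast_1d(v).astype(float)
    d=np.c_[(u-f["cx"])/f["fx"],-(v-f["cy"])/f["fy"],-np.ones_like(u)]@T[:3,:3].T
    return T[:3,3]+d*((z-T[2,3])/d[:,2])[:,None]
def rect(f,m,z):   # min-area rect of mask points cast on plane z
    v,u=np.nonzero(m); p=ray(f,u,v,z)[:,:2]*1000
    r=cv2.minAreaRect(p.astype(np.float32)); return p.mean(0).round(1),r,cv2.boxPoints(r).round(0).tolist()
def comp(m,uv=None):
    n,l,s,c=cv2.connectedComponentsWithStats(m.astype(np.uint8))
    i=1+np.argmax(s[1:,4]); return l==i
E
python3 - <<'E'
from h import *
f=env.grab_frame("top"); p=f["pixels"]; hsv=cv2.cvtColor(p,cv2.COLOR_BGR2HSV)
def box(m,x0,y0,x1,y1):
    r=np.zeros_like(m); r[y0:y1,x0:x1]=m[y0:y1,x0:x1]; return comp(r)
H,S,V=hsv[...,0],hsv[...,1],hsv[...,2]
red=((H<8)|(H>172))&(S>130)&(V>80)
print("bar",rect(f,box(red,120,200,200,260),.096))
yel=(H>22)&(H<35)&(S>150)
print("yellow",rect(f,box(yel,230,170,330,270),.157))
print("tab",rect(f,box(V<50,262,220,305,245),.202))
blue=(H>100)&(H<125)&(S>130)
print("blue",rect(f,box(blue,240,230,330,285),.15))
wh=(S<40)&(V>185)
print("bal",rect(f,box(wh,345,220,425,285),.06))
print("pan",rect(f,box((S<60)&(V>170),130,195,200,265),.034))
a=cv2.resize(p[190:270,120:220],(500,400),interpolation=cv2.INTER_CUBIC)
b=cv2.resize(p[215:310,340:440],(300,285),interpolation=cv2.INTER_CUBIC)
c=np.zeros((400,800,3),np.uint8); c[:,:500]=a; c[:285,500:]=b
cv2.imwrite("pics/crop.png",c)
E
```

```text
bar (array([519.1, 378.3]), ((519.421875, 378.7984313964844), (107.96809387207031, 11.388012886047363), 65.25817108154297), [[492.0, 332.0], [502.0, 327.0], [547.0, 425.0], [537.0, 430.0]])
yellow (array([527.6, -14.9]), ((529.0491943359375, -15.180839538574219), (170.4259490966797, 163.05577087402344), 1.3898876905441284), [[442.0, 64.0], [446.0, -99.0], [616.0, -95.0], [612.0, 68.0]])
tab (array([495.8, -14.7]), ((495.9386291503906, -14.435281753540039), (11.42191219329834, 51.18651580810547), 0.04241805896162987), [[490.0, 11.0], [490.0, -40.0], [502.0, -40.0], [502.0, 11.0]])
blue (array([421.7, -17.4]), ((427.1957092285156, -16.527320861816406), (28.471492767333984, 162.135009765625), 1.1276981830596924), [[411.0, 64.0], [415.0, -98.0], [443.0, -97.0], [440.0, 65.0]])
bal (array([ 438.3, -350.4]), ((438.568359375, -348.46868896484375), (185.40371704101562, 185.3514862060547), 2.264331817626953), [[342.0, -260.0], [350.0, -445.0], [535.0, -437.0], [528.0, -252.0]])
pan (array([516.4, 374.6]), ((522.02880859375, 379.83343505859375), (114.45308685302734, 164.802490234375), 65.68702697753906), [[423.0, 362.0], [574.0, 294.0], [621.0, 398.0], [470.0, 466.0]])
```

View pics/crop.png

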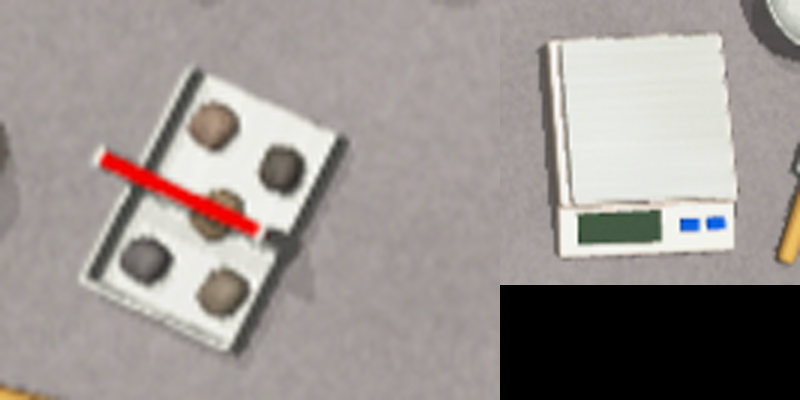

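The wider crop shows the pan's mouth at its upper-right end (crop 195,70 to 345,140) and the end wall at lower left (85,280 to 235,350). So pan x is at about -24.7° and the bar's centre is at (0.519, 0.378). The balance display is at its bottom (-x) side. The feeder is at about +1.2° with the tab at (0.496, -0.0145). I'll go for the cover first.

```bash
cat >> h.py <<'E'
def plan(pos,yaw,tilt=0):
    """to TCP pos with tool y at world angle yaw (deg), tool down, then tipped by tilt deg about tool x; rot first, then travel in the turned axes"""
    o=env.get_obs(); A=R.from_rotvec(o["orientation"]); c,s=np.cos(np.radians(yaw)),np.sin(np.radians(yaw))
    B=R.from_matrix(np.array([[-s,c,0],[c,s,0],[0,0,-1]]))*R.from_euler('x',tilt,degrees=True)
    rv=(A.inv()*B).as_rotvec()/np.pi; tr=B.inv().apply(np.array(pos)-o["ee_pos"])/.1
    print("t",round(o["t"],2),"pos",np.round(o["ee_pos"],4),"rot",rv.round(4),"rows>=",round(np.linalg.norm(rv)/.0594,1),"| travel",tr.round(3),"rows>=",round(np.linalg.norm(tr)/.625,1),"| q",np.round(o["joint_positions"],2),"F",np.round(o["contact_force"],1),"gap",round(float(o["finger_gap"]),4))
E
sed -i 's/\[\[-s,c,0\],\[c,s,0\]/[[-s,c,0],[c,s,0]/' h.py
python3 -c "
from h import *
plan([.496,-.0145,.28],1.2)
print(R.from_rotvec(env.get_obs()['orientation']).as_matrix().round(3))"
```

```text
t 0.15 pos [ 0.191  -0.5947  0.2307] rot [-3.000e-04 -3.000e-04 -4.078e-01] rows>= 6.9 | travel [ 5.736  3.171 -0.493] rows>= 10.5 | q [-1.28  0.42  1.63  0.    1.09 -0.02] F [-0.1  0.3  0.3] gap 0.0854
[[ 0.952  0.306 -0.   ]
 [ 0.306 -0.952  0.001]
 [ 0.    -0.001 -1.   ]]
```

```bash
python3 -m creep '{"travel":[[0,0,-0.1],[0,0,-0.1],[0,0,-0.1],[0,0,-0.1],[0,0,-0.1],[0,0,0],[0,0,0],[0,0,0]],"rot":[[0,0,-0.051],[0,0,-0.051],[0,0,-0.051],[0,0,-0.051],[0,0,-0.051],[0,0,-0.051],[0,0,-0.051],[0,0,-0.051]],"gripper":[60,60,60,60,60,60,60,60]}' && python3 -m creep '{"travel":[[0.4,0.22,0],[0.48,0.265,0],[0.5,0.28,0],[0.5,0.28,0],[0.5,0.28,0],[0.5,0.28,0],[0.5,0.28,0],[0.5,0.28,0],[0.5,0.28,0],[0.5,0.28,0],[0.5,0.28,0],[0.3,0.16,0]],"rot":[[0,0,0],[0,0,0],[0,0,0],[0,0,0],[0,0,0],[0,0,0],[0,0,0],[0,0,0],[0,0,0],[0,0,0],[0,0,0],[0,0,0]],"gripper":[60,60,60,60,60,60,60,60,60,60,60,60]}'; python3 -c "
from h import *
plan([.496,-.0145,.171],1.2)
f=env.grab_frame('wrist'); cv2.imwrite('pics/w1.png',f['pixels']); print(f['fx'],f['cx'],f['cy'],np.round(f['T_tool_cam'],3).tolist())"
```

```text
t: 1.15
ee_pos: [0.1911, -0.5948, 0.281]
orientation: [-2.191, -2.251, -0.001]
contact_force: [0.2, 0.6, -0.1]
finger_gap: 0.0514
t: 2.65
ee_pos: [0.496, -0.0179, 0.2812]
orientation: [-2.195, -2.248, -0.0]
contact_force: [0.3, 0.2, -0.5]
finger_gap: 0.0514
t 2.65 pos [ 0.496  -0.0179  0.2812] rot [ 0.     -0.0001  0.0009] rows>= 0.0 | travel [3.400e-02 1.000e-03 1.102e+00] rows>= 1.8 | q [-0.06  0.17  1.86  0.    1.11 -0.08] F [ 0.3  0.2 -0.5] gap 0.0514
325.19226210127806 276.6064180664405 208.22725873521006 [[-0.0, 0.949, 0.314, 0.08], [1.0, 0.001, -0.001, -0.0], [-0.001, 0.314, -0.949, -0.143], [0.0, 0.0, 0.0, 1.0]]
```

View pics/w1.png

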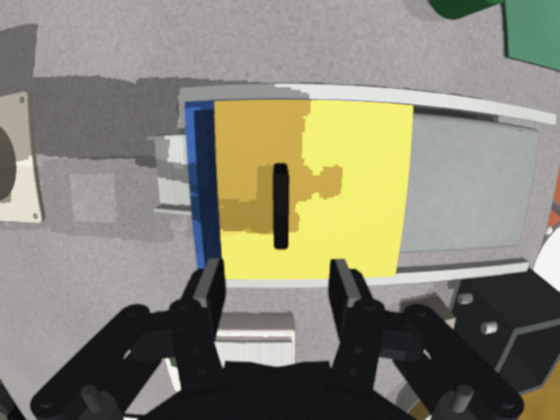

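The tab (px 281,205) sits midway between the fingers (220 and 340), and the cover is ajar, with a dark gap at columns 195–215. I'll descend and grip.

```bash
python3 -m creep '{"travel":[[0.03,0,0.4],[0,0,0.4],[0,0,0.2],[0,0,0.1],[0,0,0],[0,0,0],[0,0,0],[0,0,0],[0,0,0]],"rot":[[0,0,0],[0,0,0],[0,0,0],[0,0,0],[0,0,0],[0,0,0],[0,0,0],[0,0,0],[0,0,0]],"gripper":[60,60,60,60,60,0,0,0,0]}'; python3 -c "
from h import *
plan([.656,-.0112,.171],1.2)"
```

```text
t: 3.82
ee_pos: [0.4961, -0.0174, 0.1724]
orientation: [2.195, 2.245, 0.002]
contact_force: [0.8, 0.1, 5.7]
finger_gap: 0.0114
t 3.83 pos [ 0.4961 -0.0174  0.1724] rot [0.0008 0.0001 0.0004] rows>= 0.0 | travel [0.028 1.6   0.014] rows>= 2.6 | q [-0.06  0.32  1.96 -0.    0.86 -0.08] F [0.8 0.1 5.7] gap 0.0114
```

```bash
python3 -m creep '{"travel":[[0,0.2,0],[0,0.3,0],[0,0.3,0],[0,0.2,0],[0,0.1,0],[0,0.1,0],[0,0.06,0],[0,0,0]],"rot":[[0,0,0],[0,0,0],[0,0,0],[0,0,0],[0,0,0],[0,0,0],[0,0,0],[0,0,0]],"gripper":[0,0,0,0,0,0,0,0]}';python3 -m creep '{"travel":[[0,0.05,0],[0,0,0]],"rot":[[0,0,0],[0,0,0]],"gripper":[0,0]}'
```

```text
t: 4.82
ee_pos: [0.6224, -0.0139, 0.1725]
orientation: [2.196, 2.245, 0.004]
contact_force: [2.5, 2.8, 5.0]
finger_gap: 0.0109
t: 5.08
ee_pos: [0.627, -0.0138, 0.1725]
orientation: [2.196, 2.245, 0.003]
contact_force: [0.0, 3.8, 5.4]
finger_gap: 0.0115
```

```bash
python3 -m creep '{"travel":[[0,0.05,0],[0,0.05,0],[0,0,0]],"rot":[[0,0,0],[0,0,0],[0,0,0]],"gripper":[0,0,0]}';python3 -m creep '{"travel":[[0,0.05,0],[0,0.04,0],[0,0,0]],"rot":[[0,0,0],[0,0,0],[0,0,0]],"gripper":[0,0,0]}'
```

```text
t: 5.45
ee_pos: [0.6306, -0.0137, 0.1724]
orientation: [-2.19, -2.24, 0.012]
contact_force: [-26.3, 2.7, 24.8]
finger_gap: 0.0115
t: 5.82
ee_pos: [0.6305, -0.0137, 0.1722]
orientation: [-2.181, -2.23, 0.033]
contact_force: [-61.2, 1.3, 49.4]
finger_gap: 0.011
```

```bash
python3 -m creep '{"travel":[[0,-0.08,0],[0,0,0]],"rot":[[0,0,0],[0,0,0]],"gripper":[0,0]}'
```

```text
t: 6.08
ee_pos: [0.6305, -0.0137, 0.1723]
orientation: [-2.19, -2.239, 0.013]
contact_force: [-27.6, 3.5, 24.2]
finger_gap: 0.0114
```

```bash
python3 -m creep '{"travel":[[0,-0.05,0],[0,0,0],[0,0,0],[0,0,0],[0,0,-0.2],[0,0,-0.4],[0,0,-0.5],[0,0,-0.4],[0,0,0]],"rot":[[0,0,0],[0,0,0],[0,0,0],[0,0,0],[0,0,0],[0,0,0],[0,0,0],[0,0,0],[0,0,0]],"gripper":[0,60,60,60,60,60,60,60,60]}'; python3 - <<'E'
from h import *
f=env.grab_frame("wrist")
plan([.62,0.2,.30],-24.7)
o=env.get_obs()
T=np.eye(4);T[:3,:3]=R.from_rotvec(o["orientation"]).as_matrix();T[:3,3]=o["ee_pos"]
W=T@f["T_tool_cam"]; np.savez("w2.npz",W=W,p=f["pixels"])
cv2.imwrite("pics/w2.png",f["pixels"])
E
```

```text
t: 7.2
ee_pos: [0.6343, -0.0144, 0.327]
orientation: [2.193, 2.241, 0.009]
contact_force: [0.6, -0.0, 0.1]
finger_gap: 0.0517
t 7.25 pos [ 0.6331 -0.0144  0.3244] rot [ 0.0015 -0.0002  0.1441] rows>= 2.4 | travel [ 1.893 -1.015  0.244] rows>= 3.5 | q [-0.04  0.35  1.52 -0.    1.27 -0.06] F [ 0.3  0.1 -0.7] gap 0.0515
```

View pics/w2.png

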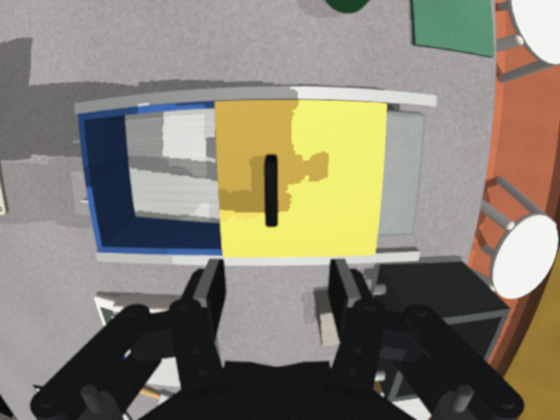

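The cover is against its stop and the hopper is open: front rim at px (82,115)–(98,250), yellow plate's edge at column 218. I'll check the hopper's pose, then go to the pan.

```bash
cat >> h.py <<'E'
def wray(W,u,v,z,f=325.19,cx=276.61,cy=208.23):
    a,b=u-cx,v-cy; r=np.hypot(a,b); th=r/f
    d=W[:3,:3]@np.array([np.sin(th)*a/r,-np.sin(th)*b/r,-np.cos(th)]); return (W[:3,3]+d*(z-W[2,3])/d[2]).round(4)
E
python3 - <<'E'
from h import *
d=np.load("w2.npz"); W=d["W"]
for n,u,v,z in [("rimL",82,115,.15),("rimR",98,252,.15),("plate edge",218,102,.157),("plate edge",222,258,.157),("tab",271,155,.202),("tab",271,226,.202),("plate far",386,102,.157),("plate far",377,258,.157)]: print(n,wray(W,u,v,z))
plan([.519,.378,.20],-24.7)
E
```

```text
rimL [0.4214 0.0633 0.15  ]
rimR [ 0.42   -0.0989  0.15  ]
plate edge [0.5769 0.068  0.157 ]
plate edge [ 0.577  -0.0943  0.157 ]
tab [0.6283 0.0242 0.202 ]
tab [ 0.6294 -0.0383  0.202 ]
plate far [0.7386 0.0743 0.157 ]
plate far [ 0.7469 -0.0926  0.157 ]
t 7.25 pos [ 0.6331 -0.0144  0.3244] rot [ 0.0015 -0.0002  0.1441] rows>= 2.4 | travel [ 3.088 -2.676  1.244] rows>= 6.8 | q [-0.04  0.35  1.52 -0.    1.27 -0.06] F [ 0.3  0.1 -0.7] gap 0.0515
```

```bash
python3 -m creep '{"travel":[[0,0,0],[0,0,0],[0,0,0],[0.38,-0.33,0],[0.45,-0.4,0],[0.45,-0.4,0],[0.45,-0.4,0],[0.45,-0.4,0],[0.45,-0.4,0],[0.45,-0.34,0.1],[0,0,0.5],[0,0,0.2]],"rot":[[0,0,0.048],[0,0,0.048],[0,0,0.048],[0,0,0],[0,0,0],[0,0,0],[0,0,0],[0,0,0],[0,0,0],[0,0,0],[0,0,0],[0,0,0]],"gripper":[60,60,60,60,60,60,60,60,60,60,60,60]}'; python3 - <<'E'
from h import *
plan([.519,.378,.066],-24.7)
f=env.grab_frame("wrist"); o=env.get_obs()
T=np.eye(4);T[:3,:3]=R.from_rotvec(o["orientation"]).as_matrix();T[:3,3]=o["ee_pos"]; W=T@f["T_tool_cam"]
p=f["pixels"]; hsv=cv2.cvtColor(p,cv2.COLOR_BGR2HSV); H,S,V=cv2.split(hsv)
m=comp(((H<8)|(H>172))&(S>130)&(V>60)); v,u=np.nonzero(m); print(m.sum(),u.min(),u.max(),v.min(),v.max())
pts=np.array([wray(W,a,b,.096)[:2] for a,b in zip(u,v)])*1000
r=cv2.minAreaRect(pts.astype(np.float32)); print(r,cv2.boxPoints(r).round(0).tolist())
cv2.imwrite("pics/w3.png",p)
E
```

```text
t: 8.75
ee_pos: [0.5156, 0.3767, 0.2372]
orientation: [2.643, 1.698, -0.01]
contact_force: [-0.2, -0.6, 0.3]
finger_gap: 0.0512
t 8.75 pos [0.5156 0.3767 0.2372] rot [-0.001   0.0018  0.0007] rows>= 0.0 | travel [0.026 0.025 1.712] rows>= 2.7 | q [ 0.61  0.44  1.59 -0.    1.12  1.04] F [-0.2 -0.6  0.3] gap 0.0512
1077 275 285 129 244
((519.174072265625, 378.3436584472656), (107.93582153320312, 8.988624572753906), 65.28255462646484) [[493.0, 331.0], [501.0, 327.0], [546.0, 425.0], [538.0, 429.0]]
```

View pics/w3.png

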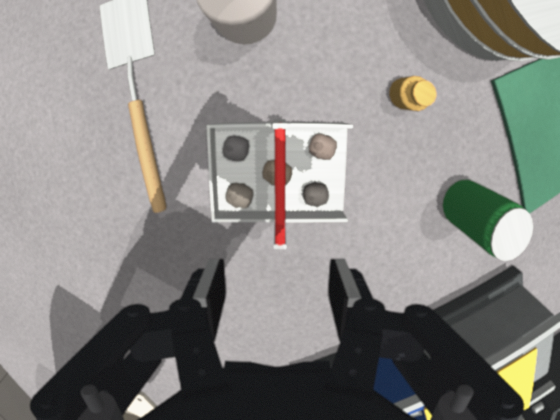

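Mouth on the right (tool +y; end wall at column 212), bar at column 280, its centre measured at (0.519, 0.378) in both views. I'll descend and grip.

```bash
python3 -m creep '{"travel":[[0.026,0.025,0.3],[0,0,0.5],[0,0,0.5],[0,0,0.25],[0,0,0.1],[0,0,0.06],[0,0,0],[0,0,0],[0,0,0],[0,0,0],[0,0,0]],"rot":[[-0.001,0.002,0.001],[0,0,0],[0,0,0],[0,0,0],[0,0,0],[0,0,0],[0,0,0],[0,0,0],[0,0,0],[0,0,0],[0,0,0]],"gripper":[60,60,60,60,60,60,60,0,0,0,0]}'; python3 - <<'E'
from h import *
plan([.519,.378,.25],-24.7)
E
```

```text
t: 10.18
ee_pos: [0.5224, 0.3794, 0.0713]
orientation: [-2.647, -1.691, -0.013]
contact_force: [-1.9, -0.2, 7.3]
finger_gap: 0.0089
t 10.18 pos [0.5224 0.3794 0.0713] rot [ 0.0011 -0.0023 -0.0008] rows>= 0.0 | travel [-0.027 -0.025 -1.787] rows>= 2.9 | q [0.61 0.65 1.67 0.   0.81 1.04] F [-1.9 -0.2  7.3] gap 0.0089
```

```bash
python3 -m creep '{"travel":[[0,0,-0.1],[0,0,-0.3],[0,0,-0.4],[0,0,-0.4],[0,0,-0.4],[0,0,-0.2],[0,0,-0.1],[0,0,0],[0,0,0],[0,0,0],[0,0,0],[0,0,0]],"rot":[[0,0,0],[0,0,0],[0,0,0],[0,0,0.02],[0,0,0.045],[0,0,0.045],[0,0,0.045],[0,0,0.045],[0,0,0.045],[0,0,0.045],[0,0,0.045],[0,0,0.02]],"gripper":[0,0,0,0,0,0,0,0,0,0,0,0]}'; python3 - <<'E'
from h import *
plan([.50,.088,.25],-88.6)
E
```

```text
t: 11.68
ee_pos: [0.5205, 0.3775, 0.2596]
orientation: [-3.138, -0.029, -0.006]
contact_force: [0.3, -0.1, -5.0]
finger_gap: 0.0088
t 11.68 pos [0.5205 0.3775 0.2596] rot [-0.001  -0.0013 -0.0018] rows>= 0.0 | travel [-0.275  2.889  0.096] rows>= 4.6 | q [0.61 0.42 1.57 0.   1.15 2.16] F [ 0.3 -0.1 -5. ] gap 0.0088
```

```bash
python3 -m creep '{"travel":[[-0.03,0.1,0],[-0.03,0.25,0],[-0.03,0.35,0],[-0.03,0.4,0],[-0.03,0.4,0],[-0.03,0.4,0],[-0.03,0.4,0],[-0.03,0.3,0.03],[-0.03,0.18,0.03],[0,0.1,0.03],[0,0,0],[0,0,0]],"rot":[[0,0,0],[0,0,0],[0,0,0],[0,0,0],[0,0,0],[0,0,0],[0,0,0],[0,0,0],[0,0,0],[0,0,0],[0,0,0],[0,0,0]],"gripper":[0,0,0,0,0,0,0,0,0,0,0,0]}'; python3 - <<'E'
from h import *
plan([.50,.088,.25],-88.6)
f=env.grab_frame("top"); g=env.grab_frame("scene")
cv2.imwrite("pics/c4.png",np.vstack([cv2.resize(f["pixels"][130:330,180:400],(660,600))[:290*2-0:1][:300],cv2.resize(g["pixels"][150:300,200:430],(660,300))]))
E
```

```text
t: 13.18
ee_pos: [0.5007, 0.0903, 0.25]
orientation: [-3.137, -0.035, -0.009]
contact_force: [0.5, -0.3, -5.9]
finger_gap: 0.0092
t 13.18 pos [0.5007 0.0903 0.25  ] rot [-0.0015 -0.0018 -0.0006] rows>= 0.0 | travel [-0.008  0.023 -0.   ] rows>= 0.0 | q [0.15 0.23 1.87 0.   1.04 1.7 ] F [ 0.5 -0.3 -5.9] gap 0.0092
```

View pics/c4.png

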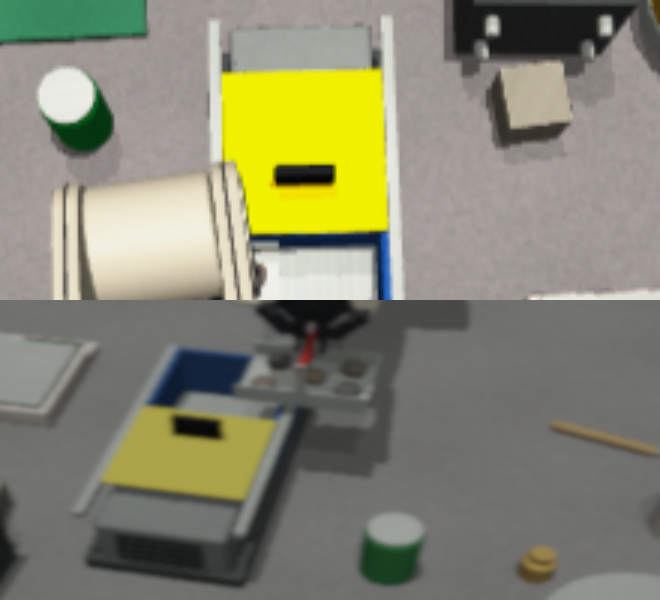

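The pan with all five stones is over the hopper, mouth inside it (lower half, 240–380 × 345–400), and the cover is still open. Next I'll work out the tipping arc.

```bash
python3 - <<'E'
import numpy as np
th=np.radians(np.arange(0,56,5)); L=np.array([78,-71.])
# TCP (u along mouth direction=tool y, w up) with lip fixed at lip0 drifting -0; world u forward
P=np.array([-(L[0]*np.cos(t)+L[1]*np.sin(t)) for t in th]),np.array([-(-L[0]*np.sin(t)+L[1]*np.cos(t)) for t in th])
for i in range(len(th)-1):
    du,dw=P[0][i+1]-P[0][i],P[1][i+1]-P[1][i]; t=th[i]
    # tool y = (cos t, -sin t), tool z = (-sin t,-cos t)
    print(i,round((du*np.cos(t)-dw*np.sin(t))/100,3),round((-du*np.sin(t)-dw*np.cos(t))/100,3))
E
```

```text
0 0.065 -0.065
1 0.065 -0.065
2 0.065 -0.065
3 0.065 -0.065
4 0.065 -0.065
5 0.065 -0.065
6 0.065 -0.065
7 0.065 -0.065
8 0.065 -0.065
9 0.065 -0.065
10 0.065 -0.065
```

```bash
python3 -m creep '{"travel":[[0,0.03,-0.03],[0,0.065,-0.065],[0,0.065,-0.065],[0,0.065,-0.065],[0,0.065,-0.065],[0,0.065,-0.065],[0,0.065,-0.065],[0,0.065,-0.065],[0,0.065,-0.065],[0,0.065,-0.065],[0,0,0],[0,0,0]],"rot":[[0.014,0,0],[0.028,0,0],[0.028,0,0],[0.028,0,0],[0.028,0,0],[0.028,0,0],[0.028,0,0],[0.028,0,0],[0.028,0,0],[0.028,0,0],[0,0,0],[0,0,0]],"gripper":[0,0,0,0,0,0,0,0,0,0,0,0]}'; python3 - <<'E'
from h import *
plan([.50,.005,.28],-88.6,50)
f=env.grab_frame("top"); g=env.grab_frame("scene")
cv2.imwrite("pics/c5.png",np.vstack([cv2.resize(f["pixels"][180:280,180:400],(660,300)),cv2.resize(g["pixels"][130:280,200:430],(660,300))]))
E
```

```text
t: 14.78
ee_pos: [0.5024, 0.0122, 0.2833]
orientation: [-2.303, -0.029, 0.004]
contact_force: [-0.5, -0.3, -3.4]
finger_gap: 0.0088
t 14.78 pos [0.5024 0.0122 0.2833] rot [ 0.011  -0.0018  0.001 ] rows>= 0.2 | travel [-0.025  0.071 -0.033] rows>= 0.1 | q [-0.42  0.37  1.84  0.75  1.42  0.82] F [-0.5 -0.3 -3.4] gap 0.0088
```

View pics/c5.png

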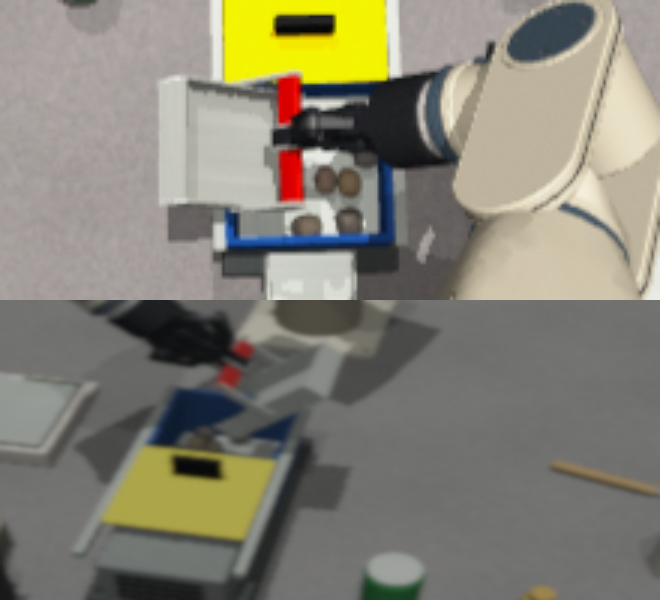

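Five stones are in the hopper (upper view: 325,180; 350,180; 350,220; 305,222; 365,155). The pan looks empty, and the 3.4 N load matches a bare 0.35 kg. I'll untip it and measure the balance plate from the first top picture.

```bash
python3 -m creep '{"travel":[[0,-0.03,0],[0,-0.09,0.04],[0,-0.09,0.04],[0,-0.09,0.04],[0,-0.09,0.065],[0,-0.065,0.065],[0,-0.065,0.065],[0,-0.065,0.065],[0,-0.065,0.065],[0,-0.065,0.065],[0,0,0],[0,0,0]],"rot":[[-0.014,0,0],[-0.028,0,0],[-0.028,0,0],[-0.028,0,0],[-0.028,0,0],[-0.028,0,0],[-0.028,0,0],[-0.028,0,0],[-0.028,0,0],[-0.026,0,0],[0,0,0],[0,0,0]],"gripper":[0,0,0,0,0,0,0,0,0,0,0,0]}'; python3 - <<'E'
from h import *
plan([.44,-.35,.26],-87.7)
f=env.grab_frame("top")
uv=np.array([[361.7,230],[412.7,226.7],[418.3,281.7],[365,283.3]])
p=ray(f,uv[:,0],uv[:,1],.06)[:,:2]; print(p.round(4).tolist(),p.mean(0),np.linalg.norm(np.diff(p,axis=0),axis=1))
im=cv2.imread("pics/top0.png")[215:310,340:440]
im=cv2.resize(im,(600,570),interpolation=cv2.INTER_CUBIC); im=np.clip((im.astype(float)-150)*2.4,0,255).astype(np.uint8)
cv2.imwrite("pics/bal.png",im)
E
```

```text
t: 16.38
ee_pos: [0.5001, 0.0934, 0.2709]
orientation: [-3.13, -0.035, -0.01]
contact_force: [-0.1, -0.8, -4.5]
finger_gap: 0.0089
t 16.38 pos [0.5001 0.0934 0.2709] rot [-0.0037 -0.0021 -0.0056] rows>= 0.1 | travel [-0.779  4.406  0.109] rows>= 7.2 | q [0.15 0.2  1.85 0.01 1.08 1.7 ] F [-0.1 -0.8 -4.5] gap 0.0089
[[0.5192, -0.2708], [0.5299, -0.435], [0.3564, -0.4424], [0.3514, -0.2751]] [ 0.43923141 -0.35582761] [0.16452504 0.17367841 0.16733687]
```

View pics/bal.png

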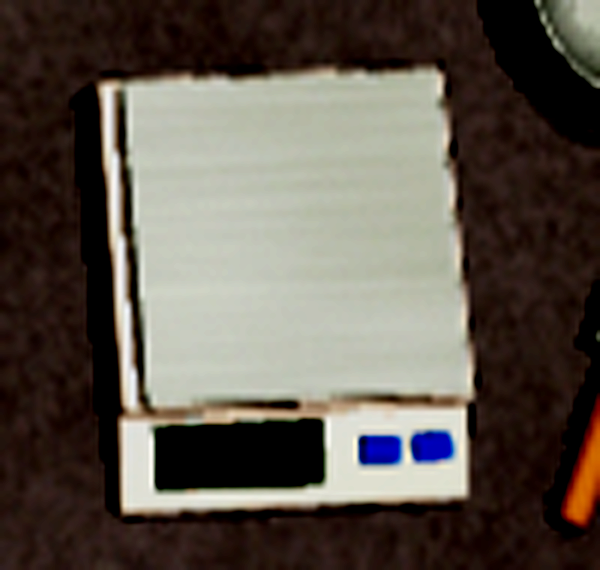

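```bash
python3 -m creep '{"travel":[[-0.067,0.2,0],[-0.067,0.4,0],[-0.067,0.5,0],[-0.067,0.5,0],[-0.067,0.5,0],[-0.067,0.5,0],[-0.067,0.5,0],[-0.067,0.5,0],[-0.067,0.4,0],[-0.067,0.3,0.2],[-0.067,0.14,0.4],[0,0,0.4]],"rot":[[-0.004,-0.002,-0.005],[0,0,0],[0,0,0],[0,0,0],[0,0,0],[0,0,0],[0,0,0],[0,0,0],[0,0,0],[0,0,0],[0,0,0],[0,0,0]],"gripper":[0,0,0,0,0,0,0,0,0,0,0,0]}'; python3 - <<'E'
from h import *
f=env.grab_frame("top")
uv=np.array([[122,82],[440,70],[472,398],[147,408]])
uv=(uv+.5)/6-.5+[340,215]
p=ray(f,uv[:,0],uv[:,1],.06)[:,:2]; print(p.round(4).tolist(),p.mean(0).round(4))
d=(p[0]+p[1]-p[2]-p[3])/2; e=(p[0]+p[3]-p[1]-p[2])/2; print(np.linalg.norm(d),np.degrees(np.arctan2(d[1],d[0])),np.linalg.norm(e),np.degrees(np.arctan2(-e[0],e[1])))
plan([.444,-.354,.16],-87.6)
f=env.grab_frame("wrist"); o=env.get_obs()
cv2.imwrite("pics/w6.png",f["pixels"])
E
```

```text
t: 17.92
ee_pos: [0.4421, -0.3559, 0.1705]
orientation: [3.138, 0.053, 0.002]
contact_force: [0.3, 0.3, -3.0]
finger_gap: 0.0083
[[0.5248, -0.2653], [0.5314, -0.4358], [0.3588, -0.4424], [0.3536, -0.2723]] [ 0.4422 -0.3539]
0.1719922318725003 2.2805400706610244 0.17035873083017838 1.97937736295408
t 17.98 pos [ 0.4396 -0.3531  0.1651] rot [-0.001   0.0017 -0.0024] rows>= 0.1 | travel [0.044 0.01  0.051] rows>= 0.1 | q [-0.7   0.42  1.81 -0.    0.91  0.84] F [-1.1  1.  -8.3] gap 0.009
```

View pics/w6.png

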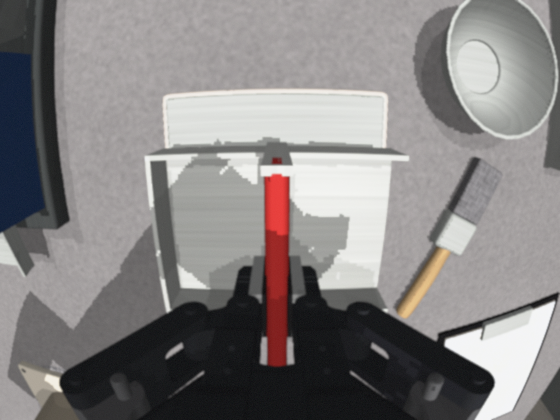

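Pan is empty and hovering over the plate: plate edges at columns 163–388 and pan at 147–408 are both centred at about 276. I'll check the bar's offset along tool x using its far red end (277,172).

```bash
python3 - <<'E'
from h import *
f=env.grab_frame("wrist"); W=np.array(f["T_tool_cam"])
H,S,V=cv2.split(cv2.cvtColor(f["pixels"],cv2.COLOR_BGR2HSV)); m=comp(((H<8)|(H>172))&(S>130)&(V>60)); v,u=np.nonzero(m)
for b in (v.min(),v.max()): print(b,u[v==b].mean(),wray(W,u[v==b].mean(),b,-.0247))
plan([.4446,-.354,.14],-87.9)
E
```

```text
175 276.5 [ 0.0545  0.0003 -0.0247]
366 276.5 [-0.0418  0.0002 -0.0247]
t 18.07 pos [ 0.4412 -0.3534  0.1695] rot [-0.0004  0.0012 -0.0003] rows>= 0.0 | travel [0.034 0.007 0.295] rows>= 0.5 | q [-0.7   0.42  1.81 -0.    0.92  0.84] F [ 0.1  0.3 -3.1] gap 0.0088
```

```bash
python3 -m creep '{"travel":[[0.02,0.005,0.15],[0,0,0.12],[0,0,0.05],[0,0,0.02],[0,0,0],[0,0,0.01],[0,0,0.01],[0,0,0]],"rot":[[0,0.001,0],[0,0,0],[0,0,0],[0,0,0],[0,0,0],[0,0,0],[0,0,0],[0,0,0]],"gripper":[0,0,0,0,0,0,0,0]}'
```

```text
t: 19.08
ee_pos: [0.4449, -0.3542, 0.135]
orientation: [3.139, 0.059, 0.004]
contact_force: [-0.5, -0.5, -3.8]
finger_gap: 0.009
```

```bash
python3 -m creep '{"travel":[[0,0,0.015],[0,0,0.01],[0,0,0]],"rot":[[0,0,0],[0,0,0],[0,0,0]],"gripper":[0,0,0]}'; python3 -m creep '{"travel":[[0,0,0.01],[0,0,0.01],[0,0,0]],"rot":[[0,0,0],[0,0,0],[0,0,0]],"gripper":[0,0,0]}'
```

```text
t: 19.45
ee_pos: [0.4449, -0.3541, 0.1323]
orientation: [3.139, 0.059, 0.004]
contact_force: [0.1, -0.2, -4.0]
finger_gap: 0.0089
t: 19.82
ee_pos: [0.4449, -0.3543, 0.1313]
orientation: [3.139, 0.059, 0.004]
contact_force: [-3.7, 1.7, 6.4]
finger_gap: 0.0089
```

```bash
python3 -m creep '{"travel":[[0,0,0],[0,0,0],[0,0,0],[0,0,0],[0,0,0],[0,0,-0.1],[0,0,-0.3],[0,0,-0.5],[0,0,-0.5],[0,0,-0.2],[0,0,0]],"rot":[[0,0,0],[0,0,0],[0,0,0],[0,0,0],[0,0,0],[0,0,0],[0,0,0],[0,0,0],[0,0,0],[0,0,0],[0,0,0]],"gripper":[15,30,45,60,60,60,60,60,60,60,60]}'; python3 - <<'E'
from h import *
plan([.630,-.0125,.29],1.2)
f=env.grab_frame("wrist"); o=env.get_obs(); cv2.imwrite("pics/w7.png",f["pixels"])
E
```

```text
t: 21.2
ee_pos: [0.4454, -0.3545, 0.2929]
orientation: [3.136, 0.059, 0.009]
contact_force: [0.2, -0.3, -0.5]
finger_gap: 0.0511
t 21.2 pos [ 0.4454 -0.3545  0.2929] rot [ 2.800e-03 -2.000e-04 -4.947e-01] rows>= 8.3 | travel [3.381 1.918 0.029] rows>= 6.2 | q [-0.69  0.27  1.7   0.    1.16  0.84] F [ 0.2 -0.3 -0.5] gap 0.0511
```

View pics/w7.png

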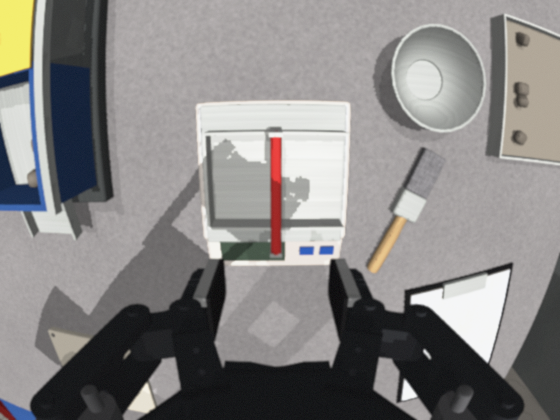

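The pan stands upright and empty on the plate (207–346 × 131–228), plate visible all round. Next: its offset, and return to the cover.

```bash
python3 - <<'E'
from h import *
o=env.get_obs(); f=env.grab_frame("wrist")
T=np.eye(4);T[:3,:3]=R.from_rotvec(o["orientation"]).as_matrix();T[:3,3]=o["ee_pos"]; W=T@f["T_tool_cam"]
H,S,V=cv2.split(cv2.cvtColor(f["pixels"],cv2.COLOR_BGR2HSV)); m=comp(((H<8)|(H>172))&(S>130)&(V>60)); v,u=np.nonzero(m)
p=np.array([wray(W,a,b,.156)[:2] for a,b in zip(u,v)])*1000; print(cv2.minAreaRect(p.astype(np.float32)))
for a,b in [(200,105),(348,104),(207,230),(346,230)]: print(wray(W,a,b,.06))
E
python3 -m creep '{"travel":[[0,0,0],[0,0,0],[0,0,0],[0,0,0],[0,0,0],[0,0,0],[0,0,0],[0,0,0],[0,0,0]],"rot":[[0,0,-0.055],[0,0,-0.055],[0,0,-0.055],[0,0,-0.055],[0,0,-0.055],[0,0,-0.055],[0,0,-0.055],[0,0,-0.055],[0,0,-0.055]],"gripper":[60,60,60,60,60,60,60,60,60]}'
python3 -m creep '{"travel":[[0.3,0.17,0],[0.5,0.28,0],[0.5,0.28,0],[0.5,0.28,0],[0.5,0.28,0],[0.5,0.28,0],[0.4,0.23,0],[0.18,0.12,0],[0,0,0]],"rot":[[0,0,0],[0,0,0],[0,0,0],[0,0,0],[0,0,0],[0,0,0],[0,0,0],[0,0,0],[0,0,0]],"gripper":[60,60,60,60,60,60,60,60,60]}'
python3 -c "
from h import *
plan([.630,-.0125,.1724],1.2)"
```

```text
((443.7604675292969, -354.4176025390625), (108.45005798339844, 8.5638427734375), 2.360802173614502)
[ 0.5246 -0.2639  0.06  ]
[ 0.5318 -0.4339  0.06  ]
[ 0.3711 -0.2702  0.06  ]
[ 0.3773 -0.4449  0.06  ]
t: 22.42
ee_pos: [0.4438, -0.3532, 0.2884]
orientation: [-2.19, -2.252, -0.0]
contact_force: [-0.4, -0.4, -0.1]
finger_gap: 0.0512
t: 23.55
ee_pos: [0.629, -0.011, 0.2887]
orientation: [2.194, 2.246, -0.002]
contact_force: [0.5, 0.0, 0.2]
finger_gap: 0.0513
t 23.55 pos [ 0.629  -0.011   0.2887] rot [0.     0.0007 0.0009] rows>= 0.0 | travel [-0.016  0.01   1.163] rows>= 1.9 | q [-0.04  0.37  1.57 -0.    1.2  -0.06] F [0.5 0.  0.2] gap 0.0513
```

```bash
python3 -m creep '{"travel":[[0,0.01,0.4],[0,0,0.4],[0,0,0.25],[0,0,0.1],[0,0,0],[0,0,0],[0,0,0],[0,0,0],[0,0,0]],"rot":[[0,0,0],[0,0,0],[0,0,0],[0,0,0],[0,0,0],[0,0,0],[0,0,0],[0,0,0],[0,0,0]],"gripper":[60,60,60,60,60,0,0,0,0]}'; python3 -m creep '{"travel":[[0,-0.15,0],[0,-0.3,0],[0,-0.35,0],[0,-0.3,0],[0,-0.2,0],[0,-0.15,0],[0,-0.08,0],[0,0,0]],"rot":[[0,0,0],[0,0,0],[0,0,0],[0,0,0],[0,0,0],[0,0,0],[0,0,0],[0,0,0]],"gripper":[0,0,0,0,0,0,0,0]}'
```

```text
t: 24.68
ee_pos: [0.6306, -0.0121, 0.1766]
orientation: [2.193, 2.243, 0.001]
contact_force: [-2.4, -0.8, 6.1]
finger_gap: 0.0108
t: 25.68
ee_pos: [0.4775, -0.0162, 0.1765]
orientation: [2.192, 2.242, 0.002]
contact_force: [-2.0, -7.3, 11.2]
finger_gap: 0.0108
```

```bash
python3 -m creep '{"travel":[[0,-0.05,0],[0,-0.04,0],[0,0,0]],"rot":[[0,0,0],[0,0,0],[0,0,0]],"gripper":[0,0,0]}'; python3 -m creep '{"travel":[[0,-0.05,0],[0,-0.03,0],[0,0,0]],"rot":[[0,0,0],[0,0,0],[0,0,0]],"gripper":[0,0,0]}'
```

```text
t: 26.05
ee_pos: [0.4707, -0.0164, 0.1766]
orientation: [2.19, 2.24, 0.006]
contact_force: [6.3, -5.1, 5.8]
finger_gap: 0.0106
t: 26.42
ee_pos: [0.4707, -0.0164, 0.1767]
orientation: [2.182, 2.231, 0.024]
contact_force: [39.1, -3.5, -28.2]
finger_gap: 0.011
```

```bash
python3 -m creep '{"travel":[[0,0.08,0],[0,0,0],[0,0,0],[0,0,0],[0,0,0],[0,0,-0.2],[0,0,-0.5],[0,0,-0.5],[0,0,-0.4],[0,0,0],[0,0,0]],"rot":[[0,0,0],[0,0,0],[0,0,0],[0,0,0],[0,0,0],[0,0,0],[0,0,0],[0,0,0],[0,0,0],[0,0,0],[0,0,0]],"gripper":[0,20,40,60,60,60,60,60,60,60,60]}'; python3 - <<'E'
from h import *
plan([.63,-.1,.3],1.2)
o=env.get_obs(); f=env.grab_frame("wrist"); g=env.grab_frame("scene")
T=np.eye(4);T[:3,:3]=R.from_rotvec(o["orientation"]).as_matrix();T[:3,3]=o["ee_pos"]; W=T@f["T_tool_cam"]; np.save("W8.npy",W)
cv2.imwrite("pics/w8.png",np.hstack([cv2.resize(f["pixels"],(400,300)),cv2.resize(g["pixels"],(400,300))]))
H,S,V=cv2.split(cv2.cvtColor(f["pixels"],cv2.COLOR_BGR2HSV)); m=comp((H>20)&(H<35)&(S>130)&(V>60)); v,u=np.nonzero(m)
p=np.array([wray(W,a,b,.157)[:2] for a,b in zip(u,v)])*1000; print(cv2.minAreaRect(p.astype(np.float32)))
E
```

```text
t: 27.8
ee_pos: [0.4674, -0.0151, 0.3341]
orientation: [2.195, 2.244, -0.0]
contact_force: [-0.1, 0.7, 0.1]
finger_gap: 0.0508
t 27.8 pos [ 0.4674 -0.0151  0.3341] rot [0.0005 0.0006 0.0003] rows>= 0.0 | travel [-0.883  1.607  0.341] rows>= 3.0 | q [-0.06  0.07  1.85 -0.    1.22 -0.08] F [-0.1  0.7  0.1] gap 0.0508
((501.4578857421875, -14.323326110839844), (168.39695739746094, 161.19400024414062), 1.4295381307601929)
```

View pics/w8.png

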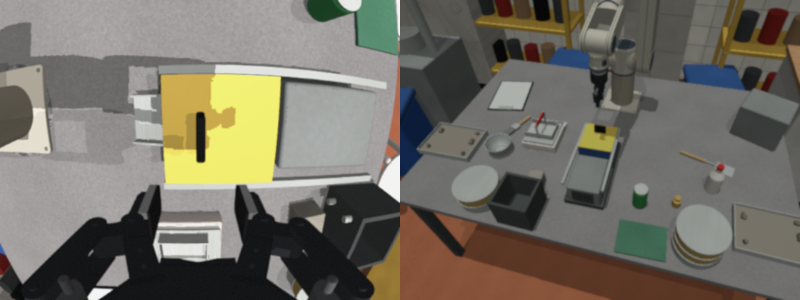

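```bash
python3 -c "
from workcell import env
env.close_job()"
```

```text
the job is handed in; nothing more can be done
```

The job is done and handed in at about 28 s of robot time, well under the 69 s limit.

- **Cover opened:** I drew it back by its tab until it hit its stop. It had started about 26 mm ajar.
- **Pour:** I tipped the pan about 50° over the hopper. The pictures showed five stones inside, and the load on the wrist fell from about 5.5 N to about 3.4 N, which matches the empty pan.
- **Pan placed:** It stands upright on the balance plate, touched down with about 10 N and let go. Its bar's centre measured (443.8, -354.4) mm against the plate's (442.2, -353.9) mm, so it is about 2 mm off centre. The two yaws agree to within half a degree.
- **Cover shut:** I pushed it back until it met its closed stop, after about 160 mm of travel. The plate's centre measured x = 501.5 mm against about 500 mm for the hopper's. No gap showed in the last wrist picture.
- **Final state:** The gripper was open and clear of everything, and the other things looked undisturbed in the last pictures, though I did not measure them.

No check failed. At both cover stops I pushed further than needed. The wrist force peaked near 80 N at the open stop, under the 120 N limit, and I eased off before letting go.

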